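# Slide the tall table leg into its display dock

## Task

Push the taller of the two tapered table legs across the shelf, low on its wide base so that it slides upright without tipping, in through the open side of the low three-sided wooden dock until its base rests against the dock's back wall. Only push it with the fingers: do not take it between them, lift it or tip it. Leave the short leg and the other goods where they are, and draw the hand clear when done.

Things in the scene. Friction and masses are not known exactly. Their poses are not given: they have to be found in the camera images.
- leg: the tall leg: round tapered beech table leg, 260 mm tall, 0.28 to 0.54 kg, loose, standing upright on its wide end. Lowest 30 mm: steel collar, 54 mm diameter; above it the wood tapers from 45 to 25 mm diameter, brass ferrule on top. Origin: centre of the underside, z up its axis. It stands left or right; it tips if pushed much above the collar
- dock: fixed dark-wood U on the shelf, 32 mm high, walls 14 mm, no floor. Open to its own -x (roughly to the robot, yaw within 0.2 rad). Origin: at shelf level, where the centre of the leg's underside is when docked midway: back wall's inner face at x = +27 mm, cheeks' front ends at x = -23 mm, their inner faces at y = +-38 mm. Clip with sloping green card behind the back wall, 50 mm high, to x = +106 mm
- short_leg: bystander: a leg of the same shape, collar and materials as the tall one but only 120 mm tall, loose, standing upright. It and the tall leg stand one to the left and one to the right, either way round. Origin: centre of the underside
- screw_eye: bystander: galvanized screw eye lying flat, 84 mm long along its x, 35 mm wide, 7 mm high; origin on the shelf near its middle
- turnbuckle: bystander: steel turnbuckle with a hook at each end, lying flat, 180 mm long along its x, 35 mm wide, 12 mm high; origin on the shelf at its middle
- pull: bystander: dark pewter bow-shaped cabinet pull lying feet down, 115 mm long along its y, 20 mm wide, 31 mm high; origin on the shelf at its middle
- scoop: bystander: red plastic funnel scoop lying on its side, 115 mm long, 72 mm wide and high; origin on the shelf, 30 mm behind the mouth, which looks to its +x; the handle ends 85 mm to -x
- carton: bystander: closed plain cardboard carton, 70 x 110 mm and 50 mm high; origin at the centre of the underside
Things that resemble listed ones, but are neither listed nor needed, are in the scene too. Of the things that look like the dock, take the one that is farthest from the robot's base at the start.

How it is judged:
At the end, for the whole second after the job is handed in: The tall leg stands upright on the shelf (tilt under 0.05 rad), at rest, inside the dock: its collar within 6 mm of touching the back wall, and between the cheeks (x of leg in the frame of dock between -0.006 and 0.006 m and y of leg in the frame of dock between -0.016 and 0.016 m and angle between leg's own z axis and vertical below 0.05 rad and height (world z) of leg below 0.004 m and linear speed of leg below 0.01 m/s).
It fails at once if the tall leg tips: leans more than 0.2 rad (angle between leg's own z axis and vertical above 0.2 rad).
It fails at once if the tall leg is lifted more than 10 mm off the shelf (height (world z) of leg above 0.01 m).
It fails at once if the tall leg is taken between the fingers (its axis within 18 mm of the tool centre while they press on it) (horizontal distance between the grasp point and leg below 0.018 m and contact force between the fingers and leg above 2 N).
It fails at once if one of the other goods (short leg, screw eye, turnbuckle, pull, scoop, carton) is moved more than 20 mm (distance of any of short_leg, screw_eye, turnbuckle, pull, scoop, carton from where it was at the start of the episode above 0.02 m).
It fails at once if the short leg is tipped over (angle between short_leg's own z axis and vertical above 0.3 rad).
It also fails if it takes over 64 s, if anything falls off the work surface, if the arm or the gripper's body presses on something with over 40 N, if the wrist force passes 120 N, or if a joint passes its speed limit or range.

## Robot

A 7-joint arm with a two-finger parallel gripper is mounted at the origin on the work surface. World frame = base frame: x ahead of the robot, y to its left, z up, the work surface at z = 0. Lengths are in m, angles in rad, forces in N, time in s.
With the tool pointing down it reaches from about 0.4 to 0.85 m from the base axis. Payload 10.4 kg.
Tool frame: the origin (TCP) lies between the finger pads, 19 mm behind the fingertips; this is the grasp point; z points along the fingers, y is the line along which they close (so a half turn about z gives the same grasp; the last joint's range is limited). The gripper opens to 87 mm and grips with 3 to 60 N. Pads are 19 mm wide; open, the fingers measure 117 mm over their backs; the gripper's body (75 mm by 190 mm) begins 51 mm behind the grasp point.
Start: joints at [-1.289, 0.332, -0.065, 1.46, 0.022, 1.35, -0.088], TCP at [0.188, 0.596, 0.241] pointing down, gripper open.
Joint ranges: [-2.6, 2.6], [-0.5, 2.12], [-1.47, 1.34], [0.16, 2.42], [-1.27, 4.41], [0.06, 2.06], [-2.6, 2.6]. Speed limits (rad/s): [2.22, 2.22, 2.79, 2.79, 3.14, 3.14, 3.14].

## Interface

Orientations are given as a unit quaternion [x, y, z, w].
In Python, from bench import read_state, viewer, r gives the robot as it stands.
- The arm moves only by the tool carry_out, never from a script. Its argument "moves" is a list of rows, each a list of 6 numbers: the shift along the tool's x, y, z in units of 40 mm (1.0 is 40 mm), then the turn, a rotation vector about the tool's x, y, z in units of 8 degrees (1.0 is 8 degrees). A call has 1 to 20 rows; each row shifts and turns the commanded pose from where the row before left it, along the tool's axes as they then stand; what a row does not reach is not made up. A row lasts 1/8 s, in which the tool goes at most 62.5 mm and 10.7 degrees, less where a joint would pass 70% of its speed; a pose out of reach is approached as far as the arm can. A call is refused whole if a number of a shift passes 1 or a number of a turn 1, either way. A call with a gripper value outside its range is refused whole. "fingers" is the finger opening in mm, from 0 to 87, set as the call begins (left out, the last holds). The fingers move at their own pace and stop on an object; "force" is the grip in N (left out, the last holds). Time passes only in rows, so rows that do not move let the fingers close. It gives the time, the measured TCP pose, the force, the opening and the grip force at its end, in the units of the state.
- read_state(): the state, without advancing time (a new reading comes with each control period).
- viewer.camera(name): name is "scene" or "top"; returns a dict with "pixels" (400x640x3 uint8, red, green, blue), "range_z" (400x640 float32, m along the optical axis (not along the pixel's ray), 0 where there is no reading), "fx", "fy", "cx", "cy" (pixels), "xyz" and "orientation" of the camera in the world. Camera axes: x right, y down, z forward; pixel columns grow to the right and rows downward; lengths in m; the calibration is good to about 2 mm. A picture is of the moment at which its call begins.
- r.close_job(): hands the job in; it is judged then, once.
The state is a dict: "time": time; "joint_positions": joint angles; "joint_vel": joint speeds; "joint_torque": joint torques, N m; "ee_pos": TCP position; "eef_rot": TCP orientation; "ft_force": force on the tool from outside, world axes, zero at the start; "torque": the same for the moment, N m; "width": finger opening in m; "grip_force": force on a finger pad.
Only numpy, scipy, OpenCV 4.12 (cv2) and the standard library are available. Lean on these libraries where they do the work, as an engineer would, in place of code of your own. Each camera call takes 0.05 s, during which the arm holds its last target. There are 200 camera calls.

## Working session

There is one attempt and no reset: what is moved stays moved. The work goes in short steps, Python scripts to look and compute and a tool call to move; the robot and the scene stay as the last step left them, time stands still between calls to the robot, and variables do not carry over. Pictures are saved under pics/ and viewed, at most 10 in all, crops included, and the job is handed in when it is done.

Besides the shell and the picture viewer there is one more tool, called after "Request:" as a command line: name --pt "numbers of a row" for each row, then --argument value for the rest. carry_out: Moves the arm, as the interface text tells. Its arguments: {"type":"object","properties":{"moves":{"type":"array","items":{"type":"array","items":{"type":"number"}}},"fingers":{"type":"number"},"force":{"type":"number"}},"required":["moves"]}

```bash
mkdir -p pics; cat > h.py <<'E'
import numpy as np, cv2
from scipy.spatial.transform import Rotation as R
from bench import read_state, viewer, r
def cloud(c):
    z=c["range_z"]; v,u=np.mgrid[:400,:640]
    P=np.stack([(u-c["cx"])/c["fx"]*z,(v-c["cy"])/c["fy"]*z,z],-1)
    W=P@R.from_quat(c["orientation"]).as_matrix().T+np.array(c["xyz"]); W[z==0]=np.nan
    return W
def snap(n,f):
    c=viewer.camera(n); cv2.imwrite("pics/"+f,c["pixels"][:,:,::-1]); W=cloud(c); np.save("pics/"+f[:-4]+".npy",W); return c,W
E
python3 - <<'E'
from h import *
for n in("top","scene"):
    c,W=snap(n,n+"0.png"); print(n,c["xyz"],c["orientation"],c["fx"])
print(read_state())
E
```

```text
top [ 0.35099417 -0.01039648  1.03596974] [ 0.71588106 -0.69462083  0.05222765 -0.04783797] 430.14203995159824
scene [1.26567684 0.66975259 0.70869054] [ 0.36098978  0.80122187 -0.4315381  -0.20372718] 446.2243842894621
{'time': 0.1, 'joint_positions': array([-1.28859253,  0.33280844, -0.06469932,  1.46083593,  0.0215841 ,
        1.34987617, -0.08849563]), 'joint_vel': array([ 0.00069982, -0.00128097,  0.00120877, -0.00096691,  0.0001954 ,
       -0.00104163,  0.00052325]), 'joint_torque': array([ 1.34620415e-03, -6.24541426e+01,  2.45602144e-02, -3.90716600e+01,
       -6.14948873e-02,  3.66137666e-02,  6.05639980e-05]), 'ee_pos': array([0.18747087, 0.5958995 , 0.24054384]), 'eef_rot': array([ 1.51803209e-01,  9.88410545e-01, -6.12145375e-04, -7.44428183e-05]), 'ft_force': array([ 0.07013976, -0.23622144,  0.35365309]), 'torque': array([ 0.01870014, -0.03500443, -0.00958179]), 'grip_force': 0.0, 'width': 0.08712854412954829}
```

View pics/top0.png

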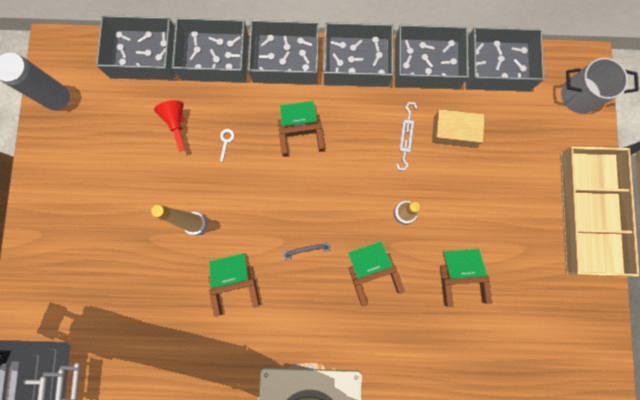

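View pics/scene0.png

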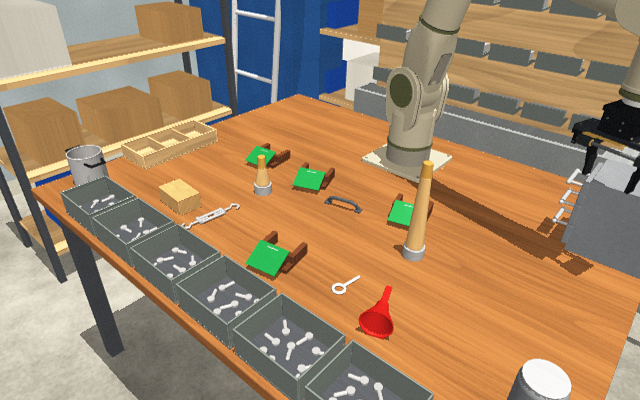

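The top picture shows the tall leg with its base at about (196,223), the short leg at (406,212), and the farthest dock at (301,130), opening downwards towards the robot. The screw eye is at (226,145) and the pull at (307,250). Next I measure these.

```bash
python3 - <<'E'
from h import *
W=np.load("pics/top0.npy"); S=np.load("pics/scene0.npy")
print("table z",np.nanmedian(W[300:330,300:340,2]))
def box(x0,x1,y0,y1):
    a=W[y0:y1,x0:x1].reshape(-1,3); return a[~np.isnan(a[:,0])]
def circ(a,lo,hi):
    a=a[(a[:,2]>lo)&(a[:,2]<hi)]
    from scipy.optimize import least_squares
    s=least_squares(lambda p:np.hypot(a[:,0]-p[0],a[:,1]-p[1])-.027,a.mean(0)[:2],loss='soft_l1',f_scale=.002); return s.x,len(a),np.abs(s.fun).mean()
al=np.concatenate([W.reshape(-1,3),S.reshape(-1,3)]); al=al[~np.isnan(al[:,0])]
leg=box(175,215,200,240)
c0=np.median(leg[(leg[:,2]>.02)&(leg[:,2]<.035)],0); print("c0",c0)
for nm,P in(("top",W.reshape(-1,3)),("scene",S.reshape(-1,3)),("all",al)):
    d=P[np.hypot(P[:,0]-c0[0],P[:,1]-c0[1])<.045]; print(nm,circ(d,.006,.026), d[:,2].max())
for z in(.1,.2,.25):
    d=al[(np.hypot(al[:,0]-c0[0],al[:,1]-c0[1])<.045)&(abs(al[:,2]-z)<.012)]; print(z,d.mean(0),len(d))
# dock
d=box(275,330,95,160); w=d[(d[:,2]>.024)&(d[:,2]<.036)]
w=w[w[:,0]<np.median(d[:,0])+.2]
im=cv2.imread("pics/top0.png"); 
cv2.imwrite("pics/dock.png",cv2.resize(im[80:260,140:345],None,fx=3.5,fy=3.2,interpolation=cv2.INTER_CUBIC))
for n,b in dict(screw=(205,240,125,165),scoop=(150,192,95,155),pull=(280,335,238,262),short=(390,425,197,228),dock2=(205,262,250,318),turn=(393,420,98,174)).items():
    a=box(*b);a=a[a[:,2]>.004];print(n,a.min(0).round(3),a.max(0).round(3))
np.save("d.npy",d)
for (lo,hi) in((.02,.036),):
    q=al[(al[:,2]>lo)&(al[:,2]<hi)&(al[:,0]>d[:,0].min()-.01)&(al[:,0]<d[:,0].max())&(al[:,1]>d[:,1].min())&(al[:,1]<d[:,1].max())]; print(len(q),q.min(0),q.max(0))
def g(u,v): return W[v,u].round(4)
for p in((285,152),(321,149),(285,135),(319,132),(301,129),(301,110)): print(p,g(*p))
E
```

```text
table z -2.4962484533652685e-05
c0 [0.4352948  0.26769007 0.02908496]
top (array([0.44267804, 0.28449884]), 53, np.float64(0.0005470882480134553)) 0.2629970601674376
scene (array([0.44187413, 0.28624988]), 76, np.float64(0.0012149113183114052)) 0.26045954915413166
all (array([0.44203731, 0.28493726]), 129, np.float64(0.0010986036159374617)) 0.2629970601674376
0.1 [0.45007844 0.2861674  0.10007001] 218
0.2 [0.44712673 0.28546327 0.19995806] 192
0.25 [0.44434533 0.28510353 0.25351705] 308
screw [0.592 0.192 0.004] [0.689 0.277 0.01 ]
scoop [0.613 0.317 0.004] [0.76  0.421 0.073]
pull [ 0.362 -0.038  0.004] [0.41  0.073 0.034]
short [ 0.451 -0.251  0.004] [ 0.524 -0.181  0.124]
dock2 [0.228 0.121 0.004] [0.383 0.251 0.05 ]
turn [ 0.59  -0.252  0.004] [ 0.774 -0.187  0.016]
1628 [ 0.6141742  -0.0168479   0.02002012] [0.75430897 0.09938994 0.03596477]
(285, 152) [0.6195 0.0766 0.0298]
(321, 149) [ 0.6309 -0.0097  0.0253]
(285, 135) [0.6638 0.0789 0.0231]
(319, 132) [ 0.6711 -0.0036  0.0321]
(301, 129) [0.6769 0.0401 0.0331]
(301, 110) [0.7263 0.042  0.0288]
```

View pics/dock.png

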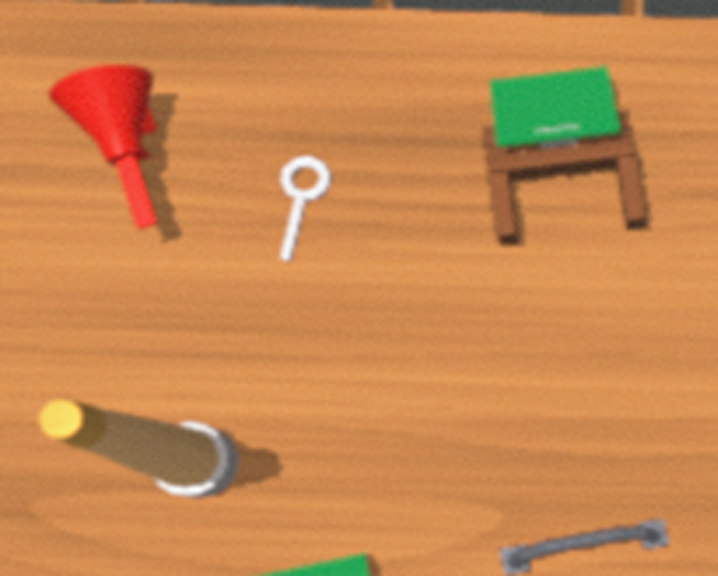

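```bash
cat >> h.py <<'E'
TH=np.radians(26)
def rot(psi,th=TH):
    f=np.array([np.cos(psi),np.sin(psi),0]);u=np.array([0,0,1.]);s,c=np.sin(th),np.cos(th)
    z=s*f-c*u;x=-c*f-s*u
    return R.from_matrix(np.stack([x,np.cross(z,x),z],1))
def need(p,psi,th=TH,frm=None):
    """total shift (40 mm units) and turn (8 deg units) in present tool axes"""
    s=read_state(); q=R.from_quat(s["eef_rot"]) if frm is None else frm[1]; p0=s["ee_pos"] if frm is None else frm[0]
    T=rot(psi,th); print("shift",(q.inv().apply(np.array(p)-p0)/.04).round(2),"turn",(np.degrees((q.inv()*T).as_rotvec())/8).round(2),"shift in new axes",(T.inv().apply(np.array(p)-p0)/.04).round(2))
E
python3 - <<'E'
from h import *
from scipy.optimize import minimize
from scipy.spatial import cKDTree
W=np.load("pics/top0.npy"); im=cv2.imread("pics/top0.png").astype(int)
sub=(slice(98,160),slice(273,332)); P=W[sub].reshape(-1,3); C=im[sub].reshape(-1,3)
m=(P[:,2]>.027)&(P[:,2]<.036)&(C[:,1]<C[:,2]); Q=P[m][:,:2]; print(m.sum())
g=[(x,y) for x in np.arange(-.022,.042,.003) for y in(-.049,-.045,-.041,.041,.045,.049)]+[(x,y) for x in(.029,.034,.039) for y in np.arange(-.036,.037,.003)]
g=np.array(g)
def f(p):
    c,s=np.cos(p[2]),np.sin(p[2]); G=g@np.array([[c,s],[-s,c]])+p[:2]
    d1=cKDTree(G).query(Q)[0]; d2=cKDTree(Q).query(G)[0]
    return np.minimum(d1,.01).mean()+np.minimum(d2,.01).mean()
b=min((minimize(f,[x0,.035,y0],method="Nelder-Mead",options=dict(xatol=1e-5,fatol=1e-8,initial_simplex=[[x0,.035,y0],[x0+.01,.035,y0],[x0,.045,y0],[x0,.035,y0+.1]])) for x0 in(.64,.65,.66) for y0 in(.05,.15)),key=lambda r:r.fun)
print(b.x,b.fun); D=b.x
A=np.array([.4425,.285]); dx=np.array([np.cos(D[2]),np.sin(D[2])]); B=D[:2]-.1*dx
d=B-A; psi=np.arctan2(d[1],d[0]); print("B",B,"psi1",psi,"len",np.hypot(*d))
u=d/np.hypot(*d); pre=A-.085*u; print("pre",pre)
need([*pre,.24],psi); need([*pre,.0245],psi)
E
```

```text
485
[0.64553447 0.03708533 0.20764303] 0.002483467490659026
B [0.54768252 0.01646992] psi1 -1.1974678403353958 len 0.28839515452585585
pre [0.41149908 0.36414508]
shift [-7.08 -3.85  0.02] turn [ 1.44 -3.03  6.28] shift in new axes [-6.68  3.1   3.27]
shift [-7.08 -3.84  5.41] turn [ 1.44 -3.03  6.28] shift in new axes [-4.32  3.1   8.11]
```

Request:
carry_out --pt "-0.885 -0.48 0 0 0 0" --pt "-0.885 -0.48 0 0 0 0" --pt "-0.885 -0.48 0 0 0 0" --pt "-0.885 -0.48 0 0 0 0" --pt "-0.885 -0.48 0 0 0 0" --pt "-0.885 -0.48 0 0 0 0" --pt "-0.885 -0.48 0 0 0 0" --pt "-0.885 -0.48 0 0 0 0" --pt "0 0 0 0.206 -0.433 0.897" --pt "0 0 0 0.206 -0.433 0.897" --pt "0 0 0 0.206 -0.433 0.897" --pt "0 0 0 0.206 -0.433 0.897" --pt "0 0 0 0.206 -0.433 0.897" --pt "0 0 0 0.206 -0.433 0.897" --pt "0 0 0 0.206 -0.433 0.897" --pt "0 0 0 0 0 0" --pt "0 0 0 0 0 0" --fingers 24 --force 20

```text
time: 2.22
ee_pos: [0.4118, 0.3645, 0.2412]
eef_rot: [0.548, 0.806, -0.126, 0.185]
ft_force: [-0.6, -0.0, 0.7]
width: 0.0237
grip_force: 0.0
```

```bash
python3 - <<'E'
from h import *
s=read_state();print(s["ee_pos"],s["width"],s["joint_positions"].round(2))
need([.4115,.364,.0245],-1.1975)
c,W=snap("scene","s1.png")
cv2.imwrite("pics/s1c.png",cv2.resize(c["pixels"][150:330,200:460,::-1],None,fx=3,fy=3))
E
```

```text
[0.41178377 0.36445546 0.24119636] 0.023723887250666497 [-1.16  0.33  0.17  1.55  0.31  1.54 -0.67]
shift [ 2.36 -0.01  4.88] turn [ 0.01 -0.01  0.02] shift in new axes [ 2.37 -0.01  4.87]
```

View pics/s1c.png

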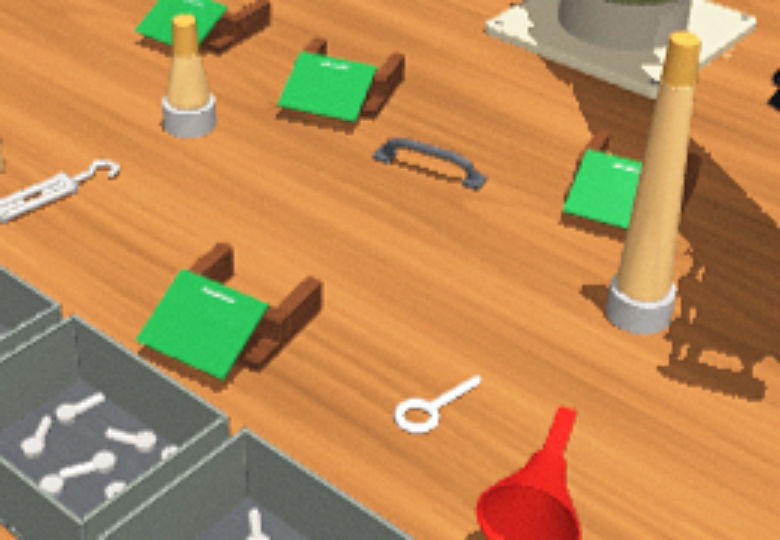

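The crop shows the leg upright and untouched, with its collar at about (642,303), and the way to the dock at (240,310) is open. The hand is out of frame to the right, so I descend behind the leg.

Request:
carry_out --pt "0.295 0 0.61 0 0 0" --pt "0.295 0 0.61 0 0 0" --pt "0.295 0 0.61 0 0 0" --pt "0.295 0 0.61 0 0 0" --pt "0.295 0 0.61 0 0 0" --pt "0.295 0 0.61 0 0 0" --pt "0.295 0 0.61 0 0 0" --pt "0.29 0 0.6 0 0 0" --pt "0 0 0 0 0 0" --pt "0 0 0 0 0 0"

```text
time: 3.52
ee_pos: [0.4126, 0.3644, 0.0261]
eef_rot: [0.549, 0.805, -0.126, 0.186]
ft_force: [0.1, 0.5, 0.4]
width: 0.024
grip_force: 0.0
```

```bash
python3 - <<'E'
from h import *
s=read_state();print(s["ee_pos"],s["ft_force"])
W=snap("top","t1.png")[1]
need([.4115,.364,.0245],-1.1975)
# dock yaw: side-face / edge evidence from both views, wall points 8..36 mm
im=cv2.imread("pics/s1.png").astype(int); S=np.load("pics/s1.npy")
m=(S[...,2]>.006)&(S[...,2]<.028)&(abs(S[...,0]-.65)<.06)&(abs(S[...,1]-.04)<.075)&(im[...,1]<im[...,2])
P=S[m]; 
for yaw in(.08,.12,.16,.2,.24):
    c,s_=np.cos(yaw),np.sin(yaw); Q=(P[:,:2]-[.6455,.037])@np.array([[c,-s_],[s_,c]])
    # outer left cheek face (y=+.052) seen from scene cam
    k=(abs(Q[:,1]-.052)<.008)&(Q[:,0]>-.02)&(Q[:,0]<.035)
    k2=(abs(Q[:,1]+.038)<.008)&(Q[:,0]>-.02)&(Q[:,0]<.025)
    print(yaw,k.sum(),np.polyfit(Q[k,0],Q[k,1],1) if k.sum()>5 else "",Q[k,1].std(),k2.sum(),np.polyfit(Q[k2,0],Q[k2,1],1) if k2.sum()>5 else "")
E
```

```text
[0.41256283 0.36438462 0.02609792] [0.1326428  0.50788209 0.37163012]
shift [ 0.02 -0.03  0.04] turn [ 0.02 -0.01 -0.  ] shift in new axes [ 0.02 -0.03  0.04]
0.08 93 [0.08546754 0.05522909] 0.0016252576306120359 54 [ 0.07219897 -0.03513759]
0.12 94 [0.0452592  0.05505877] 0.0011544542677722508 54 [ 0.03266914 -0.03506401]
0.16 90 [0.00759467 0.05502277] 0.0009100533155452337 54 [-0.00676051 -0.03504505]
0.2 86 [-0.02216251  0.054785  ] 0.0013716085391575728 54 [-0.04621088 -0.03508057]
0.24 86 [-0.0619202   0.05487435] 0.001622006593749945 51 [-0.09063262 -0.03516131]
```

Request:
carry_out --pt "-0.2 0 0.1 0 0 0" --pt "-0.2 0 0.1 0 0 0" --pt "-0.2 0 0.1 0 0 0" --pt "-0.17 0 0.083 0 0 0" --pt "-0.07 0 0.034 0 0 0" --pt "-0.07 0 0.034 0 0 0" --pt "-0.07 0 0.034 0 0 0" --pt "-0.07 0 0.034 0 0 0" --pt "-0.09 0 0.044 0 0 0" --pt "-0.1 0 0.049 0 0 0" --pt "-0.112 0 0.055 0 0 0" --pt "-0.112 0 0.055 0 0 0" --pt "-0.112 0 0.055 0 0 0" --pt "-0.112 0 0.055 0 0 0" --pt "-0.112 0 0.055 0 0 0" --pt "-0.112 0 0.055 0 0 0" --pt "-0.09 0 0.044 0 0 0" --pt "-0.07 0 0.034 0 0 0"

```text
time: 5.82
ee_pos: [0.4459, 0.2779, 0.0245]
eef_rot: [0.549, 0.805, -0.126, 0.186]
ft_force: [-0.5, 2.9, -0.8]
width: 0.0238
grip_force: 1.5
```

```bash
cat >> h.py <<'E'
from scipy.optimize import least_squares
def leg(f):
    s=read_state();t=s["ee_pos"];print("tcp",t.round(4),"F",s["ft_force"].round(1))
    W=snap("scene",f)[1]; P=W[~np.isnan(W[...,0])].reshape(-1,3)
    B=P[(P[:,2]>.2)&(P[:,2]<.266)&(P[:,0]>.3)&(P[:,0]<.75)&(P[:,1]<.36)&(P[:,1]>-.15)]
    B=B[np.hypot(*(B[:,:2]-t[:2]).T)<.1] ; m=np.median(B,0)
    for lo,hi,rad in((.006,.026,.027),(.23,.262,.0135)):
        q=P[(P[:,2]>lo)&(P[:,2]<hi)&(np.hypot(*(P[:,:2]-m[:2]).T)<.04)]
        r_=least_squares(lambda p:np.hypot(q[:,0]-p[0],q[:,1]-p[1])-rad,m[:2]-[.01,.005],loss='soft_l1',f_scale=.001)
        print(lo,r_.x.round(4),len(q),"dist to tcp",np.hypot(*(r_.x-t[:2])).round(4))
E
python3 - <<'E'
from h import *
leg("s2.png")
E
```

```text
tcp [0.4459 0.2779 0.0245] F [-0.5  2.9 -0.8]
0.006 [0.4377 0.2971] 17 dist to tcp 0.0208
0.23 [0.4319 0.3554] 180 dist to tcp 0.0787
```

View pics/s2.png

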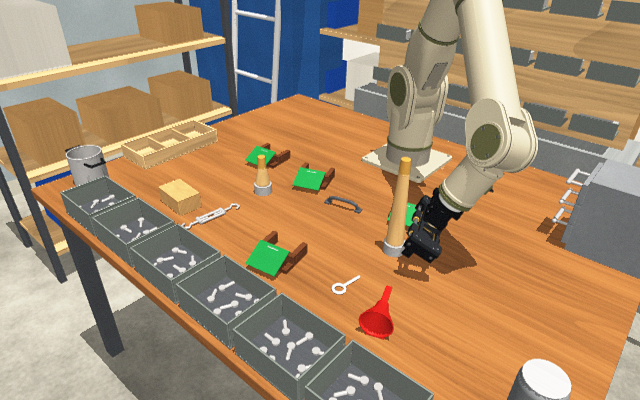

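The picture shows the leg upright with its collar at (396,248) against the fingers, moved towards the dock. The force is about 3 N, so I carry on.

Request:
carry_out --pt "-0.09 0 0.042 0 0 0" --pt "-0.112 0 0.0525 0 0 0" --pt "-0.135 0 0.063 0 0 0" --pt "-0.135 0 0.063 0 0 0" --pt "-0.135 0 0.063 0 0 0" --pt "-0.135 0 0.063 0 0 0" --pt "-0.135 0 0.063 0 0 0" --pt "-0.135 0 0.063 0 0 0" --pt "-0.135 0 0.063 0 0 0" --pt "-0.135 0 0.063 0 0 0" --pt "-0.135 0 0.063 0 0 0" --pt "-0.135 0 0.063 0 0 0" --pt "-0.135 0 0.063 0 0 0" --pt "-0.135 0 0.063 0 0 0" --pt "-0.135 0 0.063 0 0 0" --pt "-0.135 0 0.063 0 0 0" --pt "-0.135 0 0.063 0 0 0" --pt "-0.135 0 0.063 0 0 0" --pt "-0.112 0 0.0525 0 0 0" --pt "-0.08 0 0.0375 0 0 0"

```text
time: 8.38
ee_pos: [0.487, 0.1729, 0.0264]
eef_rot: [0.549, 0.805, -0.126, 0.186]
ft_force: [-0.5, 2.0, -1.2]
width: 0.0241
grip_force: 1.1
```

```bash
sed -i '/B=P\[(P/d; /B=B\[np/d' h.py; cat >> h.py <<'E'
def leg(f,cam="scene",g=None):
    s=read_state();t=s["ee_pos"];print("tcp",t.round(4),"F",s["ft_force"].round(1))
    fw=-R.from_quat(s["eef_rot"]).apply([1,0,0])[:2];fw/=np.hypot(*fw)
    m=t[:2]+.041*fw if g is None else np.array(g); print("psi",np.arctan2(fw[1],fw[0]).round(3),"expect",m.round(4))
    W=snap(cam,f)[1]; P=W[~np.isnan(W[...,0])].reshape(-1,3)
    for lo,hi,rad in((.006,.026,.027),(.1,.22,.0165),(.238,.266,.0135)):
        q=P[(P[:,2]>lo)&(P[:,2]<hi)&(np.hypot(*(P[:,:2]-m).T)<.04)]
        if g is None: q=q[(q[:,:2]-m)@fw>-.022]
        r_=least_squares(lambda p:np.hypot(q[:,0]-p[0],q[:,1]-p[1])-rad,m,loss='soft_l1',f_scale=.001)
        print(lo,r_.x.round(4),len(q))
E
python3 - <<'E'
from h import *
leg("s3.png")
E
```

```text
tcp [0.487  0.1729 0.0264] F [-0.5  2.  -1.2]
psi -1.198 expect [0.502  0.1347]
0.006 [0.5019 0.1371] 102
0.1 [0.5017 0.1359] 586
0.238 [0.5006 0.1349] 120
```

Request:
carry_out --pt "-0.09 0 0.043 0 0 0" --pt "-0.12 0 0.0575 0 0 0" --pt "-0.145 0 0.07 0 0 0" --pt "-0.145 0 0.07 0 0 0" --pt "-0.145 0 0.07 0 0 0" --pt "-0.145 0 0.07 0 0 0" --pt "-0.145 0 0.07 0 0 0" --pt "-0.145 0 0.07 0 0 0" --pt "-0.145 0 0.07 0 0 0" --pt "-0.145 0 0.07 0 0 0" --pt "-0.145 0 0.07 0 0 0" --pt "-0.145 0 0.07 0 0 0" --pt "-0.145 0 0.07 0 0 0" --pt "-0.145 0 0.07 0 0 0" --pt "-0.145 0 0.07 0 0 0" --pt "-0.145 0 0.07 0 0 0" --pt "-0.145 0 0.07 0 0 0" --pt "-0.145 0 0.07 0 0 0" --pt "-0.112 0 0.0535 0 0 0" --pt "-0.08 0 0.038 0 0 0"

```text
time: 10.92
ee_pos: [0.5311, 0.0604, 0.0269]
eef_rot: [0.549, 0.805, -0.126, 0.186]
ft_force: [-0.7, 2.8, -2.0]
width: 0.0239
grip_force: 1.1
```

```bash
python3 - <<'E'
from h import *
leg("s4.png")
E
```

```text
tcp [0.5311 0.0604 0.0269] F [-0.7  2.8 -2. ]
psi -1.198 expect [0.5461 0.0222]
0.006 [0.5465 0.0242] 95
0.1 [0.5462 0.0234] 554
0.238 [0.5447 0.0228] 111
```

Request:
carry_out --pt "0.15 0 -0.07 0 0 0" --pt "0.3 0 -0.147 0 0 0" --pt "0.3 0 -0.147 0 0 0" --pt "0.3 0 -0.147 0 0 0" --pt "0.3 0 -0.147 0 0 0" --pt "-0.19 0 -0.39 0 0 0" --pt "-0.19 0 -0.39 0 0 0" --pt "-0.021 -0.342 0.01 -0.427 0 -0.875" --pt "-0.021 -0.342 0.01 -0.427 0 -0.875" --pt "-0.021 -0.342 0.01 -0.427 0 -0.875" --pt "-0.021 -0.342 0.01 -0.427 0 -0.875" --pt "-0.021 -0.342 0.01 -0.427 0 -0.875" --pt "-0.021 -0.342 0.01 -0.427 0 -0.875" --pt "-0.021 -0.342 0.01 -0.427 0 -0.875" --pt "-0.021 -0.342 0.01 -0.427 0 -0.875" --pt "-0.021 -0.342 0.01 -0.427 0 -0.875" --pt "-0.021 -0.342 0.01 -0.427 0 -0.875" --pt "0 0 0 0 0 0" --pt "0 0 0 0 0 0"

```text
time: 13.35
ee_pos: [0.4465, 0.0435, 0.062]
eef_rot: [0.101, 0.971, -0.017, 0.215]
ft_force: [-0.1, 0.0, 0.4]
width: 0.0239
grip_force: 0.0
```

```bash
python3 - <<'E'
from h import *
leg("s5.png",g=(.5463,.0235))
p=np.array([.5463,.0235])-.085*np.array([np.cos(.163),np.sin(.163)])
need([*p,.0255],.163)
W=snap("top","t5.png")[1]
E
```

```text
tcp [0.4465 0.0435 0.062 ] F [-0.1  0.   0.4]
psi -0.21 expect [0.5463 0.0235]
0.006 [0.5466 0.0234] 125
0.1 [0.5461 0.0233] 555
0.238 [0.5447 0.0223] 111
shift [-0.14 -0.78  1.05] turn [-1.06 -0.12 -2.4 ] shift in new axes [ 0.17 -0.92  0.93]
```

View pics/s5.png

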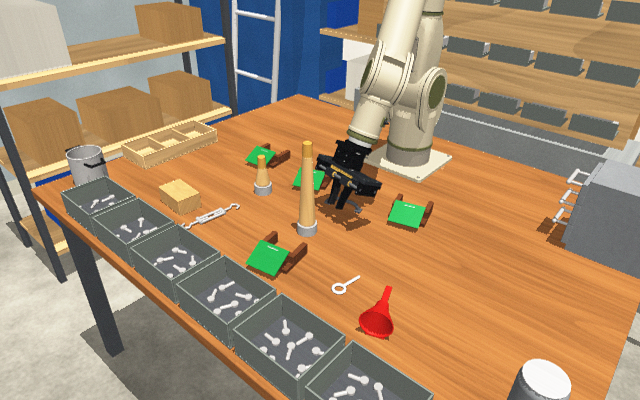

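The picture shows the leg upright at (307,228) in front of the dock, with the hand behind it. The hand's turn fell about 21° short, so I finish it.

Request:
carry_out --pt "0 -0.15 0 -0.177 -0.02 -0.4" --pt "0 -0.15 0 -0.177 -0.02 -0.4" --pt "0 -0.15 0 -0.177 -0.02 -0.4" --pt "0 -0.15 0 -0.177 -0.02 -0.4" --pt "0 -0.15 0 -0.177 -0.02 -0.4" --pt "0 -0.15 0 -0.177 -0.02 -0.4" --pt "0 0 0 0 0 0" --pt "0 0 0 0 0 0"

```text
time: 14.45
ee_pos: [0.4422, 0.0176, 0.0615]
eef_rot: [-0.039, 0.975, 0.013, 0.22]
ft_force: [-0.9, -0.3, -0.3]
width: 0.0241
grip_force: 0.0
```

```bash
python3 - <<'E'
from h import *
print(read_state()["ee_pos"],read_state()["ft_force"])
p=np.array([.5463,.0235])-.085*np.array([np.cos(.163),np.sin(.163)])
need([*p,.0255],.163)
W=snap("top","t6.png")[1]
for n,b in dict(screw=(205,240,125,165),pull=(280,335,238,262),short=(390,425,197,228)).items():
    a=W[b[2]:b[3],b[0]:b[1]].reshape(-1,3);a=a[a[:,2]>.004];print(n,a.min(0).round(3),a.max(0).round(3))
E
```

```text
[0.44224051 0.01758364 0.06154271] [-0.87727202 -0.287871   -0.30107387]
shift [-0.05 -0.25  1.02] turn [-0.19 -0.07 -0.55] shift in new axes [-0.02 -0.28  1.01]
screw [0.592 0.193 0.004] [0.68  0.278 0.012]
pull [ 0.357 -0.043  0.005] [0.409 0.074 0.378]
short [ 0.45  -0.264  0.004] [ 0.523 -0.181  0.123]
```

Request:
carry_out --pt "0 0 0 -0.06 -0.02 -0.18" --pt "0 0 0 -0.06 -0.02 -0.18" --pt "0 0 0 -0.06 -0.02 -0.18" --pt "0 -0.07 0.25 0 0 0" --pt "0 -0.07 0.25 0 0 0" --pt "0 -0.07 0.25 0 0 0" --pt "0 -0.07 0.23 0 0 0" --pt "0 0 0 0 0 0" --pt "0 0 0 0 0 0"

```text
time: 15.62
ee_pos: [0.4496, 0.0082, 0.0351]
eef_rot: [-0.077, 0.973, 0.015, 0.215]
ft_force: [-0.3, 0.6, -0.4]
width: 0.024
grip_force: 0.0
```

```bash
python3 - <<'E'
from h import *
leg("s7.png",g=(.5463,.0235))
D=np.array([.645,.0385]);f=np.array([np.cos(.16),np.sin(.16)])
need([*(D-.041*f),.0255],.16)
E
```

```text
tcp [0.4496 0.0082 0.0351] F [-0.3  0.6 -0.4]
psi 0.16 expect [0.5463 0.0235]
0.006 [0.5464 0.0237] 123
0.1 [0.5459 0.0232] 550
0.238 [0.5453 0.0221] 111
shift [-3.45 -0.01  1.87] turn [-0.05 -0.14 -0.  ] shift in new axes [-3.41 -0.02  1.94]
```

Request:
carry_out --pt "0.05 0 0.105 0 0 0" --pt "0.05 0 0.105 0 0 0" --pt "-0.18 0 0.084 0 0 0" --pt "-0.18 0 0.084 0 0 0" --pt "-0.18 0 0.084 0 0 0" --pt "-0.18 0 0.084 0 0 0" --pt "-0.18 0 0.084 0 0 0" --pt "-0.16 0 0.075 0 0 0" --pt "-0.07 0 0.033 0 0 0" --pt "-0.07 0 0.033 0 0 0" --pt "-0.07 0 0.033 0 0 0" --pt "-0.07 0 0.033 0 0 0" --pt "-0.07 0 0.033 0 0 0" --pt "-0.09 0 0.042 0 0 0" --pt "-0.112 0 0.052 0 0 0" --pt "-0.112 0 0.052 0 0 0" --pt "-0.112 0 0.052 0 0 0" --pt "-0.112 0 0.052 0 0 0" --pt "-0.09 0 0.042 0 0 0" --pt "-0.07 0 0.033 0 0 0"

```text
time: 18.18
ee_pos: [0.5418, 0.0216, 0.0254]
eef_rot: [-0.077, 0.973, 0.014, 0.215]
ft_force: [-2.3, -1.1, -1.2]
width: 0.024
grip_force: 1.3
```

```bash
python3 - <<'E'
from h import *
leg("s8.png")
D=np.array([.645,.0385]);f=np.array([np.cos(.16),np.sin(.16)])
need([*(D-.041*f),.0255],.16)
E
```

```text
tcp [0.5418 0.0216 0.0254] F [-2.3 -1.1 -1.2]
psi 0.16 expect [0.5823 0.0282]
0.006 [0.5812 0.028 ] 136
0.1 [0.5809 0.0277] 578
0.238 [0.5798 0.0268] 112
shift [-1.43  0.01  0.67] turn [-0.05 -0.14  0.  ] shift in new axes [-1.42  0.01  0.69]
```

Request:
carry_out --pt "-0.08 0 0.0375 0 0 0" --pt "-0.1 0 0.047 0 0 0" --pt "-0.11 0 0.0515 0 0 0" --pt "-0.11 0 0.0515 0 0 0" --pt "-0.11 0 0.0515 0 0 0" --pt "-0.11 0 0.0515 0 0 0" --pt "-0.11 0 0.0515 0 0 0" --pt "-0.11 0 0.0515 0 0 0" --pt "-0.11 0 0.0515 0 0 0" --pt "-0.1 0 0.047 0 0 0" --pt "-0.08 0 0.0375 0 0 0" --pt "-0.05 0 0.0235 0 0 0" --pt "-0.04 0 0.019 0 0 0" --pt "-0.03 0 0.014 0 0 0" --pt "0 0 0 0 0 0"

```text
time: 20.1
ee_pos: [0.5962, 0.0302, 0.0252]
eef_rot: [-0.077, 0.973, 0.014, 0.215]
ft_force: [-2.7, -0.9, -0.0]
width: 0.0242
grip_force: 1.3
```

```bash
python3 - <<'E'
from h import *
leg("s9.png")
im=cv2.imread("pics/s9.png"); cv2.imwrite("pics/s9c.png",cv2.resize(im[200:290,220:340],None,fx=6,fy=6,interpolation=cv2.INTER_CUBIC))
E
```

```text
tcp [0.5962 0.0302 0.0252] F [-2.7 -0.9 -0. ]
psi 0.16 expect [0.6367 0.0367]
0.006 [0.6381 0.0335] 123
0.1 [0.6353 0.0362] 615
0.238 [0.6344 0.0353] 125
```

View pics/s9c.png

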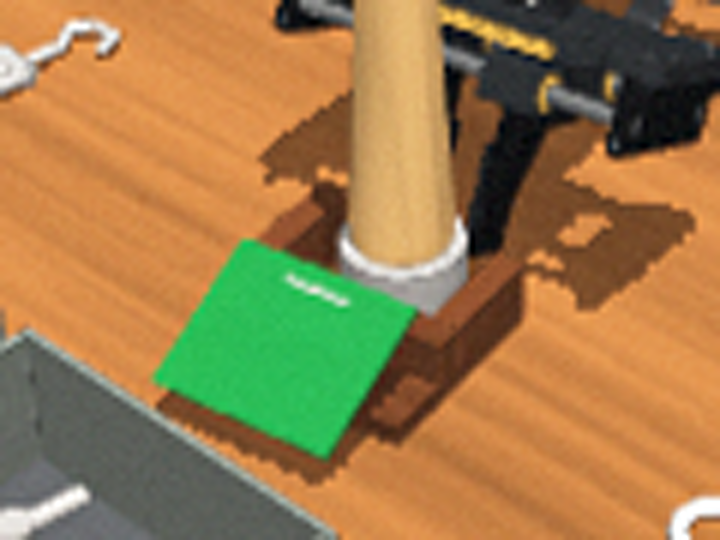

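The crop shows the leg upright between the cheeks, its collar at (405,270), a few mm short of the back wall. I creep forward until the force rises.

Request:
carry_out --pt "-0.035 0 0.0165 0 0 0" --pt "-0.035 0 0.0165 0 0 0" --pt "-0.035 0 0.0165 0 0 0" --pt "-0.035 0 0.0165 0 0 0" --pt "0 0 0 0 0 0"

```text
time: 20.78
ee_pos: [0.6024, 0.0312, 0.0252]
eef_rot: [-0.077, 0.973, 0.014, 0.215]
ft_force: [-2.0, -1.1, 1.4]
width: 0.024
grip_force: 1.3
```

Request:
carry_out --pt "-0.022 0 0.0105 0 0 0" --pt "-0.022 0 0.0105 0 0 0" --pt "0 0 0 0 0 0"

```text
time: 21.15
ee_pos: [0.6042, 0.0315, 0.0251]
eef_rot: [-0.077, 0.973, 0.014, 0.215]
ft_force: [-3.2, -0.9, 1.5]
width: 0.0241
grip_force: 1.6
```

Request:
carry_out --pt "-0.022 0 0.0105 0 0 0" --pt "-0.022 0 0.0105 0 0 0" --pt "0 0 0 0 0 0"

```text
time: 21.52
ee_pos: [0.6062, 0.0318, 0.0251]
eef_rot: [-0.077, 0.973, 0.014, 0.215]
ft_force: [-3.8, -0.6, 0.9]
width: 0.024
grip_force: 1.6
```

Request:
carry_out --pt "-0.022 0 0.0105 0 0 0" --pt "-0.022 0 0.0105 0 0 0" --pt "0 0 0 0 0 0"

```text
time: 21.9
ee_pos: [0.6078, 0.0321, 0.025]
eef_rot: [-0.077, 0.974, 0.014, 0.215]
ft_force: [-6.9, -1.0, 3.5]
width: 0.0238
grip_force: 2.8
```

Request:
carry_out --pt "-0.022 0 0.0105 0 0 0" --pt "0 0 0 0 0 0"

```text
time: 22.15
ee_pos: [0.6082, 0.0321, 0.0246]
eef_rot: [-0.077, 0.974, 0.013, 0.214]
ft_force: [-10.0, -2.1, 5.7]
width: 0.024
grip_force: 4.9
```

```bash
python3 - <<'E'
from h import *
leg("s10.png")
E
```

```text
tcp [0.6082 0.0321 0.0246] F [-10.   -2.1   5.7]
psi 0.16 expect [0.6487 0.0386]
0.006 [0.6508 0.0346] 59
0.1 [0.6467 0.0379] 627
0.238 [0.6453 0.0374] 124
```

Force has risen to 10 N with little further motion, so the collar is seated against the wall. I draw straight back, then up.

Request:
carry_out --pt "0.03 0 -0.014 0 0 0" --pt "0.06 0 -0.028 0 0 0" --pt "0.15 0 -0.07 0 0 0" --pt "0.3 0 -0.14 0 0 0" --pt "0.4 0 -0.19 0 0 0" --pt "0.4 0 -0.19 0 0 0" --pt "0.4 0 -0.19 0 0 0" --pt "-0.2 0 -0.43 0 0 0" --pt "-0.2 0 -0.43 0 0 0" --pt "-0.2 0 -0.43 0 0 0" --pt "0 0 0 0 0 0" --pt "0 0 0 0 0 0" --pt "0 0 0 0 0 0"

```text
time: 23.82
ee_pos: [0.5323, 0.0206, 0.0817]
eef_rot: [-0.077, 0.974, 0.014, 0.214]
ft_force: [0.4, 0.3, -0.2]
width: 0.0242
grip_force: 0.0
```

```bash
python3 - <<'E'
from h import *
leg("s11.png",g=(.647,.038))
leg("t11.png","top",g=(.647,.038))
im=cv2.imread("pics/t11.png"); cv2.imwrite("pics/t11c.png",cv2.resize(im[80:240,140:440],None,fx=2.6,fy=2.6,interpolation=cv2.INTER_CUBIC))
E
```

```text
tcp [0.5323 0.0206 0.0817] F [ 0.4  0.3 -0.2]
psi 0.16 expect [0.647 0.038]
0.006 [0.6512 0.0341] 57
0.1 [0.6466 0.038 ] 626
0.238 [0.6455 0.0367] 124
tcp [0.5324 0.0207 0.0818] F [ 0.5  0.5 -0.9]
psi 0.16 expect [0.647 0.038]
0.006 [0.648  0.0364] 71
0.1 [0.6478 0.0358] 328
0.238 [0.6496 0.0353] 167
```

View pics/s11.png

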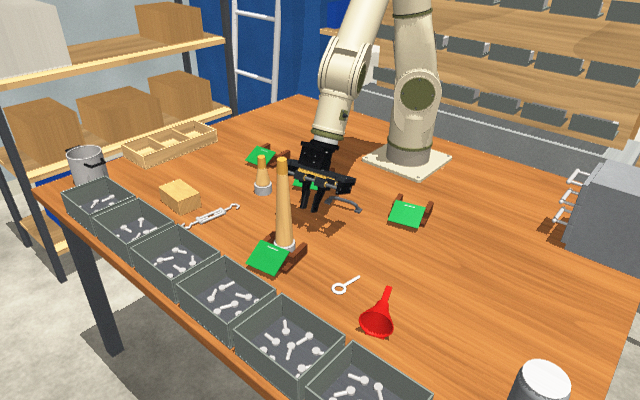

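View pics/t11c.png

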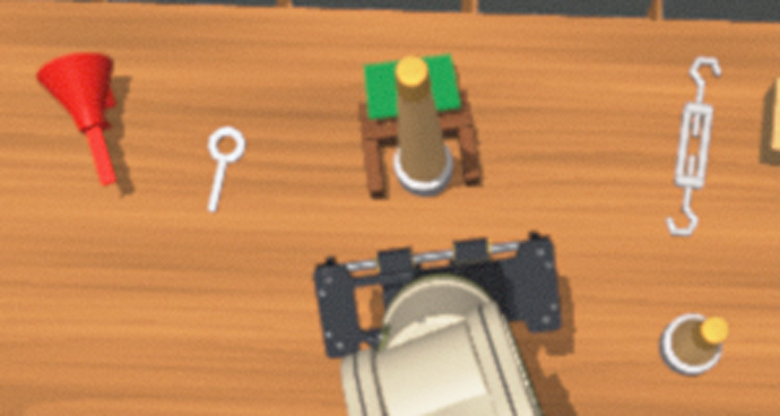

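The leg stands upright in the dock: its collar is at (285,245) in the scene view and midway between the cheeks in the top crop. The other goods have not moved, and the hand is clear.

```bash
python3 -c "
from bench import r
print(r.close_job())"
```

```text
the job is handed in; nothing more can be done
None
```

The tall leg stands upright in the farthest dock, its collar seated against the back wall (push force rose to 10 N there) and between the cheeks; the other goods look unmoved, the hand is clear, and the job is handed in (no verdict was returned).

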